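# Open the light shutter in front of the vial by one click

## Task

Two identical light-shutter units stand on the worktop, both shut. On the unit that has a vial standing in its socket, slide the shutter plate along by its upright grip until it clicks into the next stop, the middle one of three, where the plate's large round opening lies between the lamp port and the vial, and let go. Leave that vial standing in its socket and leave the other unit's shutter shut.

Things in the scene. Friction and masses are not known exactly. Their poses are not given: they have to be found in the camera images.
- vial_mid (a point): Centre (half-way up) of the clear glass screw-cap vial, 27 mm across and 60 mm tall, that stands upright and loose in the round socket of unit A, 34 mm in front (-x of the unit) of the shutter plate. Its top is 68 mm above the worktop. The socket of unit B is empty.
- shutter_a (a joint): Slide of the shutter plate of unit A, the one with the vial: 0 = shut (the start), 0.030 m = middle stop, large opening before the port (wanted), 0.060 m = last stop, pinhole. Grows along +y of point grip_a (to the left, seen from the robot). A built-in detent holds each stop: about 6 N to leave one, then the freed plate snaps to the nearer stop and stays within 2 mm of it; shut/middle divide at 0.015, middle/last at 0.045.
- grip_a (a point): Centre of unit A's black upright grip on its plate: 24 mm along the slide (y), 14 mm thick (x), from 87 to 129 mm above the worktop (this point at 108). Site axes: y = opening direction of the slide, z up, -x to the vial. The unit (168 along y, 106 along x, fixed) is at most 80 mm high elsewhere. Shut, the grip is 30 mm short of the unit's middle; at the middle stop it is over the lamp port.
- grip_b (a point): The same point on the identical unit B, whose vial socket is empty, about 0.2 m in front of or behind unit A; it must stay shut.
There are look-alikes about, which are no part of the job. What is shaped like the part that bears vial_mid but black or green is not meant.

How it is judged:
By the outcome, as a careful person would: the job done as asked, in the order asked, and still so for the second after the job is handed in, with the robot touching nothing.
It also fails if it takes over 32 s, if anything falls off the work surface, if the arm or the gripper's body presses on something with over 40 N, if the wrist force passes 120 N, or if a joint passes its speed limit or range.

## Robot

A 6-joint arm with a two-finger parallel gripper is mounted at the origin on the work surface; the furniture and walls round the work are solid. World frame = base frame: x ahead of the robot, y to its left, z up, the work surface at z = 0. Lengths are in m, angles in rad, forces in N, time in s.
With the tool pointing down it reaches from about 0.35 to 0.775 m from the base axis. Payload 5.5 kg.
Tool frame: the origin (TCP) lies on the front face of the gripper's body, between the roots of the fingers; the fingertips stand 73 mm ahead of it and the grasp point (between the pads) lies 54 mm ahead of it; y points along the fingers, x is the direction in which the jaws open and shut, and the axes are right-handed (so a half turn about y gives the same grasp; the last joint's range is limited). The gripper opens to 85 mm and grips with 20 to 120 N. Pads are 22 mm wide; open, the fingers measure 114 mm over their backs; the gripper's body (76 mm by 85 mm) begins 54 mm behind the grasp point. The pads swing forward as they close: fully open they stand 13 mm farther back than shut.
Start: joints at [1.206, 0.313, 0.046, 1.304, 0, 1.431], TCP at [0.128, 0.561, 0.304] pointing down, gripper open.
Joint ranges: [-2.76, 2.76], [-0.86, 1.69], [-1.03, 1.26], [-2.2, 2.34], [-1.47, 1.5], [-3.14, 3.14]. Speed limits (rad/s): [2.57, 2.57, 3.14, 3.14, 3.14, 3.14].

## Interface

Orientations are given as a 3x3 rotation matrix whose columns are the frame's x, y, z axes.
In Python, from rig import arm gives the robot as it stands.
- The arm moves only by the tool step_arm, never from a script. Its argument "deltas" is a list of rows, each an object of numbers: "tx", "ty", "tz": the shift along the tool's x, y, z in mm; "turn": the turn about the tool's y in degrees. A call has 1 to 20 rows; each row shifts and turns the commanded pose from where the row before left it, along the tool's axes as they then stand; what a row does not reach is not made up. A row lasts 1/12 s, in which the tool goes at most 41.7 mm and 7.16 degrees, less where a joint would pass 70% of its speed; a pose out of reach is approached as far as the arm can. A call is refused whole if a number of a shift passes 41.7 or a number of a turn 7.16, either way. A call with a gripper value outside its range is refused whole. "claw" is the opening, from 0 (shut) to 1 (fully open), set as the call begins (left out, the last holds). The fingers move at their own pace and stop on an object; "squeeze" is the grip in N (left out, the last holds). Time passes only in rows, so rows that do not move let the fingers close. It gives the time, the measured TCP pose, the force and the opening at its end, in the units of the state.
- arm.sense(): the state, without advancing time (a new reading comes with each control period).
- arm.snapshot(name): name is "scene" or "top" or "wrist"; returns (picture, depth): 420x560x3 uint8, red, green, blue; 420x560 float32, m along the optical axis (not along the pixel's ray), 0 where there is no reading.
- arm.camera_model(name): a dict with "fx", "fy", "cx", "cy" (pixels), "R" (3x3) and "t" (3): a world point X has camera coordinates R X + t. Camera axes: x right, y down, z forward; pixel columns grow to the right and rows downward; lengths in m; the calibration is good to about 2 mm. A picture is of the moment at which its call begins: read the wrist's pose just before it. camera_model takes no time and is no camera call; for the wrist camera it gives the pose at the moment of the call.
- arm.sign_off(): hands the job in, once; it reports no verdict.
The state is a dict: "time": time; "joints": joint angles; "joint_vel": joint speeds; "joint_torque": joint torques, N m; "eef_pos": TCP position; "orientation": TCP orientation; "ft_force": force on the tool from outside, world axes, zero at the start; "torque": the same for the moment, N m; "grip_width": finger opening in m.
Only numpy, scipy, OpenCV 4.12 (cv2) and the standard library are available. Lean on these libraries where they do the work, as an engineer would, in place of code of your own. Each camera call takes 0.05 s, during which the arm holds its last target.

## Working session

There is one attempt and no reset: what is moved stays moved. The work goes in short steps, Python scripts to look and compute and a tool call to move; the robot and the scene stay as the last step left them, time stands still between calls to the robot, and variables do not carry over. Pictures are saved under pics/ and viewed, and the job is handed in when it is done.

Besides the shell and the picture viewer there is one more tool, called after "Request:" as name([rows], argument=value, ...), one row to a line, values as JSON. step_arm: Moves the arm, as the interface text tells. Its arguments: {"type":"object","properties":{"deltas":{"type":"array"},"claw":{"type":"number"},"squeeze":{"type":"number"}},"required":["deltas"]}

```bash
mkdir -p pics
cat > h.py <<'E'
import numpy as np,cv2
from rig import arm
def snap(n,f):
    m=arm.camera_model(n); p,d=arm.snapshot(n)
    cv2.imwrite(f'pics/{f}.png',p[:,:,::-1]); np.savez(f'pics/{f}.npz',p=p,d=d,**{k:np.array(v) for k,v in m.items()})
def load(f): return np.load(f'pics/{f}.npz')
def world(q,u,v,z=None):
    z=q['d'][v,u] if z is None else z
    c=np.array([(u-q['cx'])/q['fx']*z,(v-q['cy'])/q['fy']*z,z]); return q['R'].T@(c-q['t'])
def cloud(q):
    d=q['d'];v,u=np.mgrid[:d.shape[0],:d.shape[1]]
    c=np.stack([(u-q['cx'])/q['fx']*d,(v-q['cy'])/q['fy']*d,d],-1)
    w=(c-q['t'])@q['R']; w[d<=0]=np.nan; return w
E
python3 - <<'E'
from h import *
s=arm.sense();print(s['time'],s['eef_pos'],s['orientation'],s['ft_force'],s['grip_width'])
snap('scene','s0');snap('top','t0')
E
```

```text
0.0 [0.12804536 0.56017305 0.30300761] [[ 2.22959233e-01 -6.76280861e-04 -9.74827535e-01]
 [ 9.74826090e-01 -1.70169906e-03  2.22960083e-01]
 [-1.80964673e-03 -9.99998323e-01  2.79846710e-04]] [ 0.78160969 -0.34924942 -0.23435784] 0.08532184127312469
```

View pics/s0.png

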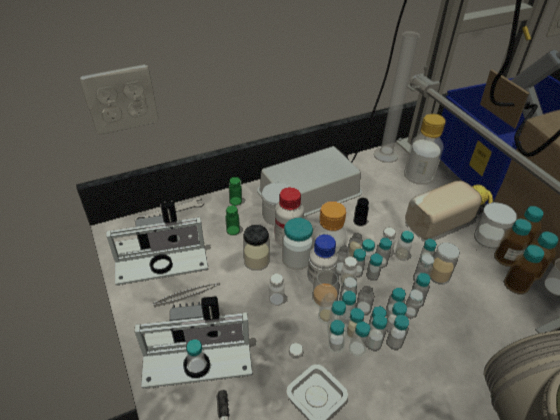

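View pics/t0.png

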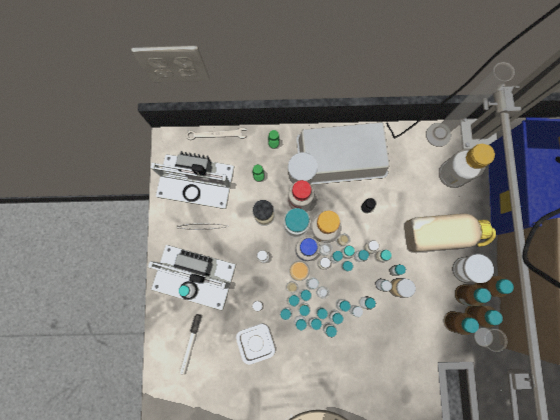

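Run:
```python
from h import *
for f,pts in (('t0',[(305,415),(184,291),(188,292),(190,305),(196,279),(199,169),(192,193),(233,275),(153,268),(160,246),(232,187)]),('s0',[(194,347),(210,309),(196,365),(170,212),(140,320),(247,318)])):
    q=load(f); print(f,-q['R'].T@q['t'])
    for p in pts: print(p,world(q,*p).round(3))
def crop(f,x0,y0,x1,y1,o,k):
    p=load(f)['p'][y0:y1,x0:x1,::-1]; cv2.imwrite(f'pics/{o}.png',cv2.resize(p,None,fx=k,fy=k,interpolation=2))
crop('t0',140,140,250,320,'t0c',3);crop('s0',100,190,270,400,'s0c',3)
a=cv2.imread('pics/t0c.png');b=cv2.imread('pics/s0c.png')
h=max(a.shape[0],b.shape[0]);c=np.zeros((h,a.shape[1]+b.shape[1],3),np.uint8)
c[:a.shape[0],:a.shape[1]]=a;c[:b.shape[0],a.shape[1]:]=b
c=cv2.resize(c,None,fx=.92,fy=.92);print(c.shape);cv2.imwrite('pics/c0.png',c)
```

```text
t0 [0.37676605 0.06573835 0.93760565]
(305, 415) [0.101 0.025 0.011]
(184, 291) [0.364 0.274 0.066]
(188, 292) [0.362 0.265 0.067]
(190, 305) [ 0.332  0.276 -0.003]
(196, 279) [0.387 0.236 0.127]
(199, 169) [0.611 0.233 0.127]
(192, 193) [0.588 0.274 0.006]
(233, 275) [ 0.396  0.179 -0.004]
(153, 268) [0.413 0.337 0.08 ]
(160, 246) [ 0.466  0.348 -0.003]
(232, 187) [ 0.602  0.181 -0.001]
s0 [-0.02415491  0.33091647  0.68990252]
(194, 347) [0.363 0.276 0.069]
(210, 309) [0.384 0.241 0.116]
(196, 365) [0.353 0.28  0.037]
(170, 212) [0.609 0.238 0.115]
(140, 320) [ 0.494  0.338 -0.001]
(247, 318) [0.371 0.189 0.08 ]
(580, 773, 3)
```

View pics/c0.png

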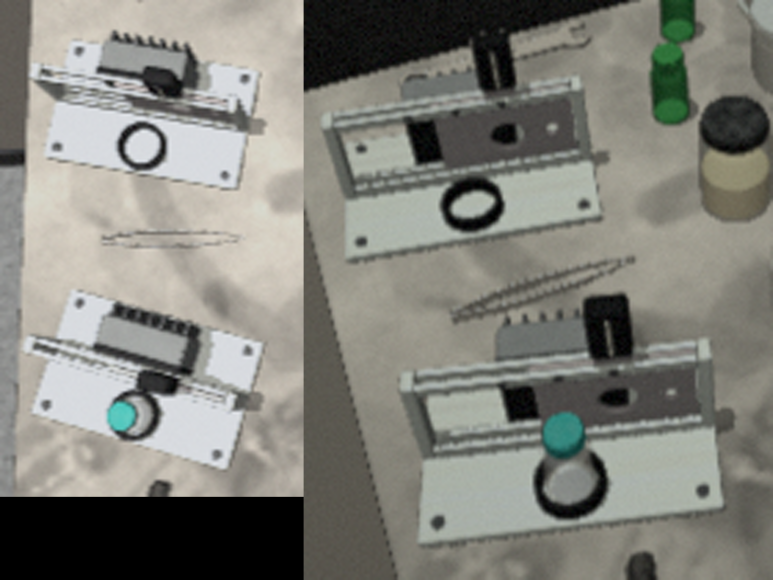

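Run:
```python
from h import *
for f in('t0','s0'):
    w=cloud(load(f)).reshape(-1,3)
    def sel(c,r,z0,z1): return w[(np.hypot(w[:,0]-c[0],w[:,1]-c[1])<r)&(w[:,2]>z0)&(w[:,2]<z1)]
    for nm,c in(('A',(.39,.25)),('B',(.61,.25))):
        g=sel(c,.06,.095,.14); top=g[g[:,2]>.122]
        r=sel(c,.12,.074,.086); 
        rc=r[:,:2].mean(0);_,_,vt=np.linalg.svd(r[:,:2]-rc);d=vt[0]*np.sign(vt[0][1])
        n=np.array([d[1],-d[0]])
        if len(g)<5: print(f,nm,'few',len(g));continue
        print(f,nm,len(g),'grip',g.min(0).round(3),g.max(0).round(3),'top n',len(top),top.mean(0).round(3))
        print('  rail',rc.round(3),'dir',d.round(3),'n',len(r),'extent',((r[:,:2]-rc)@d).min().round(3),((r[:,:2]-rc)@d).max().round(3))
        G=g[:,:2]-rc
        for k,P in(('all',G),('top',top[:,:2]-rc)):
            if len(P): print('  ',k,'along',(P@d).min().round(3),(P@d).max().round(3),'across',(P@n).min().round(3),(P@n).max().round(3))
        if f=='t0':
            b=sel(rc,.13,.002,.013) # base plate
            rect=cv2.minAreaRect(b[:,:2].astype(np.float32));print('  base',rect)
```

```text
t0 A 113 grip [0.379 0.225 0.096] [0.398 0.25  0.131] top n 87 [0.389 0.237 0.128]
  rail [0.397 0.266] dir [0.29  0.957] n 323 extent -0.084 0.084
   all along -0.042 -0.018 across -0.007 0.007
   top along -0.042 -0.018 across -0.007 0.007
  base ((0.39753931760787964, 0.2575524151325226), (0.25934475660324097, 0.23556789755821228), 0.784049928188324)
t0 B 128 grip [0.606 0.225 0.095] [0.623 0.25  0.133] top n 78 [0.614 0.237 0.127]
  rail [0.62  0.265] dir [0.195 0.981] n 343 extent -0.081 0.087
   all along -0.04 -0.015 across -0.007 0.008
   top along -0.04 -0.015 across -0.007 0.008
  base ((0.620067834854126, 0.25461089611053467), (0.2555801570415497, 0.2384241372346878), 0.1564949005842209)
s0 A 347 grip [0.381 0.227 0.095] [0.4   0.252 0.132] top n 167 [0.388 0.24  0.128]
  rail [0.398 0.269] dir [0.296 0.955] n 942 extent -0.085 0.082
   all along -0.043 -0.019 across -0.006 0.008
   top along -0.043 -0.019 across -0.006 0.008
s0 B 263 grip [0.606 0.227 0.095] [0.624 0.252 0.131] top n 105 [0.614 0.24  0.128]
  rail [0.621 0.271] dir [0.203 0.979] n 629 extent -0.086 0.082
   all along -0.044 -0.02 across -0.007 0.008
   top along -0.044 -0.02 across -0.006 0.008
```

Request:
step_arm([
  {"turn": 4.15},
  {"tx": -16.5,"tz": -24.5,"ty": 3},
  {"tx": -16.5,"tz": -24.5,"ty": 3},
  {"tx": -16.5,"tz": -24.5,"ty": 3},
  {"tx": -16.5,"tz": -24.5,"ty": 3},
  {"tx": -16.5,"tz": -24.5,"ty": 3},
  {"tx": -16.5,"tz": -24.5,"ty": 3},
  {"tx": -16.5,"tz": -24.5,"ty": 3},
  {"tx": -16.5,"tz": -24.5,"ty": 3},
  {"tx": -16.5,"tz": -24.5,"ty": 3},
  {"tx": -16.5,"tz": -24.5,"ty": 3},
  {"tx": -16.5,"tz": -24.5,"ty": 3},
  {"tx": -16.5,"tz": -24.5,"ty": 3},
  {"tx": -16.5,"tz": -24.5,"ty": 3},
  {"tx": -16.5,"tz": -24.5,"ty": 3},
  {},
  {},
  {},
], claw=1, squeeze=40)

```text
invalid input
```

```bash
cat > m.py <<'E'
from h import *
s=arm.sense();p=np.array(s['eef_pos']);R=np.array(s['orientation']);print(s['time'],p.round(4),R.round(3).tolist(),np.round(s['ft_force'],2),s['grip_width'])
e=np.array([.389,.2385,.164])-p; print('delta tool mm',(R.T@e*1e3).round(1)); print('yaw err',np.degrees(np.arctan2(R[1,0],R[0,0])-np.arctan2(.956,.293)))
E
cat > m2.py <<'E'
import sys;from m import *
n=sys.argv[1];snap('wrist',n)
E
python3 m2.py w1
```

```text
0.1 [0.1281 0.5602 0.3031] [[0.223, -0.001, -0.975], [0.975, -0.002, 0.223], [-0.002, -1.0, 0.0]] [ 0.05 -0.12 -0.29] 0.08547095040150975
delta tool mm [-255.2  139.4 -326.1]
yaw err 4.161565962774055
```

View pics/w1.png

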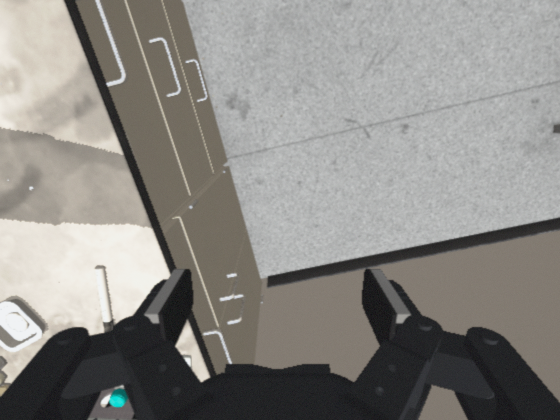

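The call was refused and the arm did not move. The wrist view shows it still over the aisle, with vial A at bottom left (117,398). I'll resend with every key given.

Request:
step_arm([
  {"tx": 0,"ty": 0,"tz": 0,"turn": 4.15},
  {"tx": -16.5,"ty": 3,"tz": -24.5,"turn": 0},
  {"tx": -16.5,"ty": 3,"tz": -24.5,"turn": 0},
  {"tx": -16.5,"ty": 3,"tz": -24.5,"turn": 0},
  {"tx": -16.5,"ty": 3,"tz": -24.5,"turn": 0},
  {"tx": -16.5,"ty": 3,"tz": -24.5,"turn": 0},
  {"tx": -16.5,"ty": 3,"tz": -24.5,"turn": 0},
  {"tx": -16.5,"ty": 3,"tz": -24.5,"turn": 0},
  {"tx": -16.5,"ty": 3,"tz": -24.5,"turn": 0},
  {"tx": -16.5,"ty": 3,"tz": -24.5,"turn": 0},
  {"tx": -16.5,"ty": 3,"tz": -24.5,"turn": 0},
  {"tx": -16.5,"ty": 3,"tz": -24.5,"turn": 0},
  {"tx": -16.5,"ty": 3,"tz": -24.5,"turn": 0},
  {"tx": -16.5,"ty": 3,"tz": -24.5,"turn": 0},
  {"tx": -16.5,"ty": 3,"tz": -24.5,"turn": 0},
  {"tx": 0,"ty": 0,"tz": 0,"turn": 0},
  {"tx": 0,"ty": 0,"tz": 0,"turn": 0},
  {"tx": 0,"ty": 0,"tz": 0,"turn": 0},
], claw=1, squeeze=40)

```text
time: 1.65
eef_pos: [0.3882, 0.2392, 0.2617]
orientation: [[0.294, -0.001, -0.956], [0.956, 0.0, 0.294], [-0.0, -1.0, 0.001]]
ft_force: [0.3, 0.6, 0.6]
grip_width: 0.0853
```

```bash
python3 m2.py w2
```

```text
1.65 [0.3882 0.2392 0.2617] [[0.294, -0.001, -0.956], [0.956, 0.0, 0.294], [-0.0, -1.0, 0.001]] [0.31 0.57 0.57] 0.0853332369829695
delta tool mm [-0.4 97.7 -1.1]
yaw err -0.0287555312445869
```

View pics/w2.png

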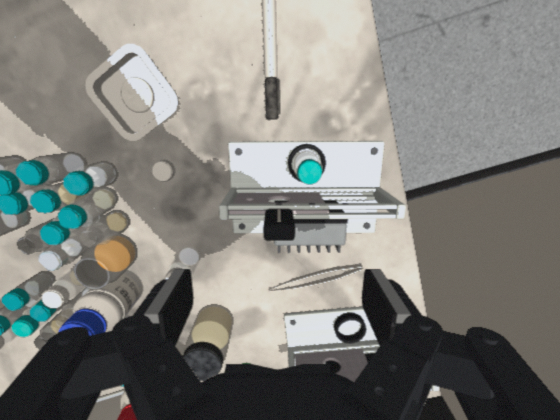

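Run:
```python
from h import *
q=load('w2');w=cloud(q).reshape(-1,3)
d=np.array([.293,.956]);n=np.array([.956,-.293])
g=w[(np.hypot(w[:,0]-.389,w[:,1]-.2385)<.04)&(w[:,2]>.1)&(w[:,2]<.14)]
G=g[:,:2]-[.389,.2385];print(len(g),(G@d).min(),(G@d).max(),(G@n).min(),(G@n).max(),g[:,2].max())
```

```text
864 -0.010350542896252377 0.013554752961873357 -0.0074598600494463025 0.006581347698025432 0.1314327602362308
```

The wrist view has the grip at (279,224), between the fingers. Its measured size is 24 x 14 mm and it lies within 2 mm of the estimate from the other cameras. The vial stands at (308,170). Descending.

Request:
step_arm([
  {"tx": 0.5,"ty": 14,"tz": -0.8,"turn": 0},
  {"tx": 0,"ty": 14,"tz": 0,"turn": 0},
  {"tx": 0,"ty": 14,"tz": 0,"turn": 0},
  {"tx": 0,"ty": 14,"tz": 0,"turn": 0},
  {"tx": 0,"ty": 14,"tz": 0,"turn": 0},
  {"tx": 0,"ty": 14,"tz": 0,"turn": 0},
  {"tx": 0,"ty": 12,"tz": 0,"turn": 0},
  {"tx": 0,"ty": 0,"tz": 0,"turn": 0},
  {"tx": 0,"ty": 0,"tz": 0,"turn": 0},
], claw=1)

```text
time: 2.45
eef_pos: [0.3883, 0.2402, 0.1657]
orientation: [[0.291, -0.001, -0.957], [0.957, -0.0, 0.291], [-0.001, -1.0, 0.001]]
ft_force: [-0.1, 0.2, 0.9]
grip_width: 0.0855
```

Request:
step_arm([
  {"tx": 0,"ty": 0,"tz": 0,"turn": 0},
  {"tx": 0,"ty": 0,"tz": 0,"turn": 0},
  {"tx": 0,"ty": 0,"tz": 0,"turn": 0},
  {"tx": 0,"ty": 0,"tz": 0,"turn": 0},
  {"tx": 0,"ty": 0,"tz": 0,"turn": 0},
  {"tx": 0,"ty": 0,"tz": 0,"turn": 0},
  {"tx": 0,"ty": 0,"tz": 0,"turn": 0},
  {"tx": 0,"ty": 0,"tz": 0,"turn": 0},
  {"tx": 0,"ty": 0,"tz": 0,"turn": 0},
  {"tx": 0,"ty": 0,"tz": 0,"turn": 0},
], claw=0, squeeze=30)

```text
time: 3.28
eef_pos: [0.3897, 0.2396, 0.1664]
orientation: [[0.293, 0.001, -0.956], [0.956, 0.001, 0.293], [0.001, -1.0, -0.001]]
ft_force: [-1.8, 1.4, 5.5]
grip_width: 0.0234
```

Gripped: the opening reads 23.4 mm against a 24 mm grip. Sliding it 30 mm along +tool x.

Request:
step_arm([
  {"tx": 3,"ty": 0,"tz": 0,"turn": 0},
  {"tx": 3,"ty": 0,"tz": 0,"turn": 0},
  {"tx": 3,"ty": 0,"tz": 0,"turn": 0},
  {"tx": 3,"ty": 0,"tz": 0,"turn": 0},
  {"tx": 3,"ty": 0,"tz": 0,"turn": 0},
  {"tx": 3,"ty": 0,"tz": 0,"turn": 0},
  {"tx": 3,"ty": 0,"tz": 0,"turn": 0},
  {"tx": 3,"ty": 0,"tz": 0,"turn": 0},
  {"tx": 3,"ty": 0,"tz": 0,"turn": 0},
  {"tx": 3,"ty": 0,"tz": 0,"turn": 0},
  {"tx": 0,"ty": 0,"tz": 0,"turn": 0},
  {"tx": 0,"ty": 0,"tz": 0,"turn": 0},
  {"tx": 0,"ty": 0,"tz": 0,"turn": 0},
])

```text
time: 4.37
eef_pos: [0.3984, 0.2686, 0.1664]
orientation: [[0.293, 0.001, -0.956], [0.956, 0.001, 0.293], [0.001, -1.0, -0.001]]
ft_force: [-1.2, 0.7, 6.9]
grip_width: 0.0235
```

Run:
```python
from h import *
s=arm.sense();d=np.array([.293,.956]);print(s['eef_pos'],(np.array(s['eef_pos'])[:2]-[.389,.2385])@d,s['ft_force'],s['grip_width'])
snap('scene','s1');cv2.imwrite('pics/s1c.png',cv2.resize(load('s1')['p'][190:400,100:300,::-1],None,fx=2.8,fy=2.8))
```

```text
[0.39844783 0.2685732  0.16642754] 0.03151819365878827 [-1.17508587  0.6698027   6.92212131] 0.02348645537429699
```

View pics/s1c.png

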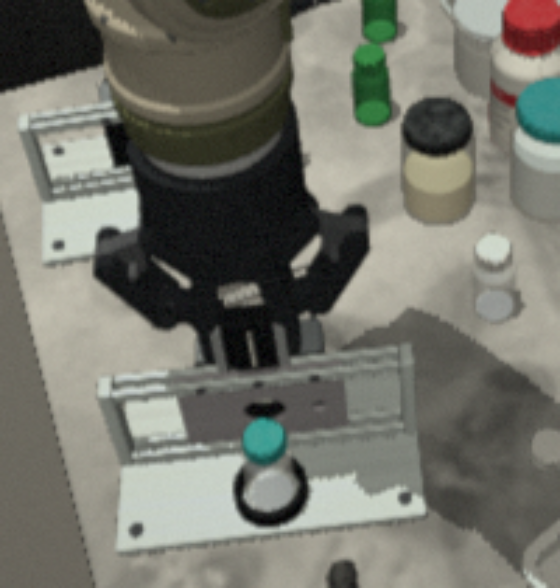

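The picture shows the plate moved, with the opening (265,410 in the crop) behind the vial and the vial upright. Side force is low. Next I release, then rise.

Request:
step_arm([
  {"tx": 0,"ty": 0,"tz": 0,"turn": 0},
  {"tx": 0,"ty": 0,"tz": 0,"turn": 0},
  {"tx": 0,"ty": 0,"tz": 0,"turn": 0},
  {"tx": 0,"ty": 0,"tz": 0,"turn": 0},
  {"tx": 0,"ty": 0,"tz": 0,"turn": 0},
  {"tx": 0,"ty": 0,"tz": 0,"turn": 0},
  {"tx": 0,"ty": 0,"tz": 0,"turn": 0},
  {"tx": 0,"ty": 0,"tz": 0,"turn": 0},
  {"tx": 0,"ty": 0,"tz": 0,"turn": 0},
  {"tx": 0,"ty": 0,"tz": 0,"turn": 0},
], claw=1)

```text
time: 5.25
eef_pos: [0.3982, 0.2682, 0.1659]
orientation: [[0.293, 0.0, -0.956], [0.956, 0.0, 0.293], [0.0, -1.0, -0.0]]
ft_force: [0.7, -0.6, -1.1]
grip_width: 0.0853
```

Request:
step_arm([
  {"tx": 0,"ty": -14,"tz": 0,"turn": 0},
  {"tx": 0,"ty": -14,"tz": 0,"turn": 0},
  {"tx": 0,"ty": -14,"tz": 0,"turn": 0},
  {"tx": 0,"ty": -14,"tz": 0,"turn": 0},
  {"tx": 0,"ty": -14,"tz": 0,"turn": 0},
  {"tx": 0,"ty": -14,"tz": 0,"turn": 0},
  {"tx": 0,"ty": -14,"tz": 0,"turn": 0},
  {"tx": 12,"ty": 0,"tz": 25,"turn": 0},
  {"tx": 12,"ty": 0,"tz": 25,"turn": 0},
  {"tx": 12,"ty": 0,"tz": 25,"turn": 0},
  {"tx": 12,"ty": 0,"tz": 25,"turn": 0},
  {"tx": 12,"ty": 0,"tz": 25,"turn": 0},
  {"tx": 12,"ty": 0,"tz": 25,"turn": 0},
  {"tx": 12,"ty": 0,"tz": 25,"turn": 0},
  {"tx": 12,"ty": 0,"tz": 25,"turn": 0},
  {"tx": 0,"ty": 0,"tz": 0,"turn": 0},
  {"tx": 0,"ty": 0,"tz": 0,"turn": 0},
  {"tx": 0,"ty": 0,"tz": 0,"turn": 0},
])

```text
time: 6.75
eef_pos: [0.2352, 0.4184, 0.2638]
orientation: [[0.292, 0.0, -0.956], [0.956, -0.0, 0.292], [-0.0, -1.0, -0.0]]
ft_force: [-1.1, 0.1, -0.3]
grip_width: 0.0848
```

Run:
```python
from h import *
s=arm.sense();print(s['time'],s['eef_pos'],s['ft_force'],s['grip_width'])
d=np.array([.293,.956]);n=np.array([.956,-.293])
for c in('top','scene'):
    snap(c,c+'2');w=cloud(load(c+'2')).reshape(-1,3)
    for nm,o,dd in(('A',(.389,.2385),d),('B',(.614,.2385),np.array([.2,.98]))):
        g=w[(np.hypot(w[:,0]-o[0],w[:,1]-o[1])<.08)&(w[:,2]>.1)&(w[:,2]<.135)]
        if len(g): x=(g[:,:2]-o)@dd;print(c,nm,len(g),x.min().round(4),x.max().round(4),((x.min()+x.max())/2).round(4))
a=load('top2')['p'][140:320,140:270,::-1];b=load('scene2')['p'][190:400,100:290,::-1]
b=cv2.resize(b,None,fx=2.4,fy=2.4);a=cv2.resize(a,None,fx=2.4,fy=2.4)
c=np.zeros((b.shape[0],a.shape[1]+b.shape[1],3),np.uint8);c[:a.shape[0],:a.shape[1]]=a;c[:,a.shape[1]:]=b;cv2.imwrite('pics/c2.png',c)
```

```text
6.75 [0.2351518  0.41835584 0.2638392 ] [-1.07653955  0.14772342 -0.34089034] 0.084808277483714
top A 106 0.0169 0.0406 0.0288
top B 118 -0.0126 0.0112 -0.0007
scene A 326 0.0188 0.0431 0.0309
scene B 234 -0.0106 0.0133 0.0013
```

View pics/c2.png

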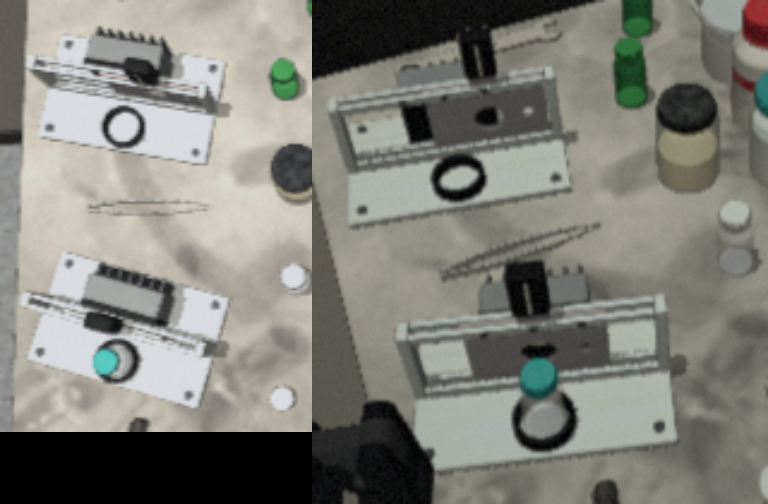

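The grip on A has moved by 29–31 mm to the middle stop. B has not moved, the vial is upright and the gripper is clear of everything.

```bash
python3 -c "
from rig import arm
print(arm.sign_off())"
```

```text
the job is handed in; nothing more can be done
None
```

The shutter on unit A, the nearer unit with the teal-capped vial, is now at its middle stop. I gripped its upright grip, slid it 30 mm in the opening direction, let go and backed the arm away. I handed the job in at about 6.9 s.

**Last checks:**
- **Shutter A:** the grip moved 28.8 mm by the top camera and 30.9 mm by the scene camera. Both match the 30 mm stop within the 2 mm calibration error.
- **Shutter B:** no movement beyond measurement error (−0.7 mm and +1.3 mm), so it is still shut.
- **Vial:** still standing upright in its socket.
- **Force and contact:** the highest wrist force I read was about 7 N, and the gripper was open and clear of everything at the end.

One early move call was refused as invalid input because of empty rows. The arm did not move, and I resent it with every value filled in. No check failed or disagreed.

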